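Prop open the lid of the optics case

TASK

The lid of the black optics case is standing half open, held only by its stiff hinge. Lift that case's prop rod out of its clip by the blue handle, swing it up until its neck is fully home in the yellow slot on the edge of the lid, and let go so that it stays there. The small closed white case has a rod of its own: leave that one in its clip.

Things in the scene. Friction and masses are not known exactly. Their poses are not given: they have to be found in the camera images.
- prop_handle (a point): Mid-grip of the blue handle, 18 mm thick, 45 mm long, level, fixed to the steel prop rod clipped along the left side of the open black case, 84 mm up. Axes: x from the rod's pivot to its tip, y level away from the case. Pivot axis along y, through the point 85 mm back (-x). Rod starts 0 to 4 degrees above level, tip away from the robot; swings up only; stiff (2.5 N), stays where left.
- prop_neck (a point): Point on the 8 mm thick neck near the tip of the same rod, on its centre line: 116 mm ahead (+x) and 50 mm towards the case (-y) from prop_handle, same axes; 201 mm from the pivot. A dark collar 20 mm wide begins 15 mm below it; the tip is 27 mm beyond it.
- lid_slot (a point): Where the neck point rests when home: 4 mm from the closed end of the yellow slot (18 mm wide, 6 mm thick, 32 mm long) on the left edge of the black case's lid, about 225 mm up. Axes: x to the lid's hinge, y along it. Its mouth faces the hinge (+x). It lies in the rod's plane of swing; the rod meets it about 45 degrees up and is stopped by its end. The lid stands 43-47 degrees open.
- spare_handle (a point): Mid-grip of the blue handle (18 mm thick, 45 mm long) of the rod on the small closed white case (200 x 140 x 80 mm), about 64 mm above the table, same axes as prop_handle. To be left alone. (The black case is 270 x 200 x 100 mm; the top of its open lid is up to 305 mm above the table.)

How it is judged:
At the end, for the whole second after the job is handed in: The neck of the black case's prop rod rests in the lid's slot, within 22 mm of fully home, and stays there; the white case's rod is still in its clip (its handle moved less than 15 mm) (distance between prop_neck and lid_slot below 0.022 m and distance of spare_handle from where it was at the start of the episode below 0.015 m); the robot touches nothing.
It fails at once if the rod of the white case is pulled out of its clip (handle moved more than 25 mm) (distance of spare_handle from where it was at the start of the episode above 0.025 m).
It also fails if it takes over 32 s, if anything falls off the work surface, if the arm or the gripper's body presses on something with over 40 N, if the wrist force passes 120 N, or if a joint passes its speed limit or range.

ROBOT

A 7-joint arm with a two-finger parallel gripper is mounted at the origin on the work surface. World frame = base frame: x ahead of the robot, y to its left, z up, the work surface at z = 0. Lengths are in m, angles in rad, forces in N, time in s.
With the tool pointing down it reaches from about 0.425 to 0.925 m from the base axis. Payload 6.8 kg.
Tool frame: the origin (TCP) lies midway between the tips of the shut fingers; the grasp point (between the pads) lies r.grip_depth behind it (r.grip_depth is the distance from the TCP to the grasp point, in m); z points along the fingers, y is the line along which they close (so a half turn about z gives the same grasp; the last joint's range is limited). The gripper opens to 85 mm and grips with 20 to 120 N. Pads are 22 mm wide; open, the fingers measure 114 mm over their backs; the gripper's body (76 mm by 85 mm) begins 54 mm behind the grasp point. The pads swing forward as they close: fully open they stand 13 mm farther back than shut.
Start: joints at [1.054, 0.477, 0.022, 1.555, -0.011, 1.109, -0.083], TCP at [0.268, -0.619, 0.231] pointing down, gripper open.
Joint ranges: [-2.96, 2.96], [-0.34, 2.1], [-1.41, 1.46], [0.24, 2.44], [-1.37, 4.51], [0.17, 1.92], [-2.96, 2.96]. Speed limits (rad/s): [2.39, 2.39, 3.14, 3.14, 3.14, 3.14, 3.14].

INTERFACE

Orientations are given as a unit quaternion [w, x, y, z].
In Python, from workcell import r gives the robot as it stands.
- The arm moves only by the shell command python3 -m pendant 'ROWS' [FORCE]. ROWS is JSON, a list of rows, each a list of 5 numbers: the finger opening in m, from 0 to 0.0854, then the shift along the tool's x, y, z in m, then the turn about the tool's z in rad. A call has 1 to 5 rows; each row is the pose to reach, as a shift and turn from the pose commanded when the call began, along the tool's axes at that moment; what a row does not reach only later rows make up. A row lasts 1/10 s, in which the tool goes at most 50 mm and 8.59 degrees, less where a joint would pass 70% of its speed; a pose out of reach is approached as far as the arm can. A call with a gripper value outside its range is refused whole. The fingers move at their own pace and stop on an object; FORCE is the grip in N (left out, the last holds). Time passes only in rows, so rows that repeat a pose let the fingers close. It gives the time, the measured TCP pose, the force, the opening and the grip force at its end, in the units of the state.
- r.get_state(): the state, without advancing time (a new reading comes with each control period).
- r.camera(name): name is "scene" or "side" or "wrist"; returns the picture (384x512x3 uint8, red, green, blue); there is no depth.
- r.get_calibration(name): a dict with "fovy" (degrees; the focal length in pixels is half the picture's height over the tangent of half this angle, whatever the lens; pixels are square), "cx", "cy" (the principal point, pixels), "cam_to_world" (4x4, takes a point from camera to world coordinates). Camera axes: x right, y down, z forward; pixel columns grow to the right and rows downward; lengths in m; the calibration is good to about 2 mm. A picture is of the moment at which its call begins: read the wrist's pose just before it. get_calibration takes no time and is no camera call; for the wrist camera it gives the pose at the moment of the call.
- r.close_job(): hands the job in; it is judged then, once.
The state is a dict: "clock": time; "q": joint angles; "qd": joint speeds; "effort": joint torques, N m; "tool_pos": TCP position; "tcp_rot": TCP orientation; "contact_force": force on the tool from outside, world axes, zero at the start; "wrist_torque": the same for the moment, N m; "gripper_width": opening from 0.0 (shut) to 1.0 (fully open); "gripper_force": force on a finger pad.
Only numpy, scipy, OpenCV 4.12 (cv2) and the standard library are available. Lean on these libraries where they do the work, as an engineer would, in place of code of your own. Each camera call takes 0.05 s, during which the arm holds its last target. There are 200 camera calls.

## Working session

There is one attempt and no reset: what is moved stays moved. The work goes in short steps, Python scripts to look and compute and a shell command to move; the robot and the scene stay as the last step left them, time stands still between calls to the robot, and variables do not carry over. Pictures are saved under pics/ and viewed, at most 10 in all, crops included, and the job is handed in when it is done.

```bash
ls; mkdir -p pics
cat > h.py <<'E'
import numpy as np, cv2
from workcell import r
def grab(n,f=None):
    c=r.get_calibration(n); im=r.camera(n)
    if f: cv2.imwrite('pics/'+f,im[:,:,::-1])
    return im,c
def ray(c,uv):
    f=192/np.tan(np.radians(c['fovy'])/2); T=np.array(c['cam_to_world'])
    d=T[:3,:3]@np.array([(uv[0]-c['cx'])/f,(uv[1]-c['cy'])/f,1]); return T[:3,3],d/np.linalg.norm(d)
def onz(c,uv,z):
    o,d=ray(c,uv); return o+d*(z-o[2])/d[2]
def proj(c,p):
    f=192/np.tan(np.radians(c['fovy'])/2); T=np.array(c['cam_to_world'])
    q=T[:3,:3].T@(np.array(p)-T[:3,3]); return np.array([c['cx']+f*q[0]/q[2],c['cy']+f*q[1]/q[2]])
def tri(c1,u1,c2,u2):
    o1,d1=ray(c1,u1);o2,d2=ray(c2,u2)
    s=np.linalg.lstsq(np.c_[d1,-d2],o2-o1,rcond=None)[0]
    a,b=o1+s[0]*d1,o2+s[1]*d2; return (a+b)/2,np.linalg.norm(a-b)
def blobs(im,col,amin=25):
    h=cv2.cvtColor(im,cv2.COLOR_RGB2HSV)
    lo,hi=dict(blue=((98,120,50),(125,255,255)),yellow=((20,120,90),(35,255,255)))[col]
    m=cv2.inRange(h,lo,hi); n,l,s,ce=cv2.connectedComponentsWithStats(m)
    out=[]
    for i in range(1,n):
        if s[i,4]>=amin:
            rc=cv2.minAreaRect(np.argwhere(l==i)[:,::-1].astype(np.float32)); out.append((ce[i].round(1),int(s[i,4]),cv2.boxPoints(rc).round(0).tolist()))
    return out
E
python3 - <<'E'
from h import *
a=[]
for n in ('scene','side','wrist'):
    im,c=grab(n); a.append(im); print(n,np.round(c['cam_to_world'],3).tolist(),c['fovy'])
    for k in('blue','yellow'): print(k,*blobs(im,k),sep='\n ')
cv2.imwrite('pics/a.png',np.vstack([a[0],a[1]])[:,:,::-1][:, :]) if 0 else [cv2.imwrite(f'pics/{n}.png',x[:,:,::-1]) for n,x in zip(('sc','sd','wr'),a)]
s=r.get_state();print(s['tool_pos'],s['tcp_rot'],s['clock'],r.grip_depth)
E
```

```text
pics
scene [[-0.043, 0.793, -0.607, 1.06], [0.999, 0.024, -0.04, 0.128], [-0.017, -0.608, -0.794, 0.749], [0.0, 0.0, 0.0, 1.0]] 47.063994199582815
blue
 (array([201.7, 205.4]), 221, [[190.0, 201.0], [214.0, 201.0], [214.0, 210.0], [190.0, 210.0]])
 (array([370.5, 223.2]), 225, [[358.0, 227.0], [359.0, 218.0], [383.0, 220.0], [383.0, 229.0]])
 (array([ 10.2, 358.7]), 992, [[-0.0, 336.0], [24.0, 336.0], [24.0, 383.0], [0.0, 383.0]])
 (array([460. , 366.8]), 498, [[448.0, 355.0], [472.0, 355.0], [472.0, 379.0], [448.0, 379.0]])
yellow
 (array([152.5, 181.9]), 607, [[139.0, 168.0], [165.0, 168.0], [165.0, 200.0], [139.0, 200.0]])
 (array([345.4, 224.8]), 411, [[334.0, 214.0], [357.0, 214.0], [357.0, 238.0], [334.0, 238.0]])
side [[0.85, -0.284, 0.445, 0.249], [-0.527, -0.429, 0.733, -0.471], [-0.017, -0.858, -0.514, 0.538], [0.0, 0.0, 0.0, 1.0]] 50.10841621434695
blue
 (array([66.9, 54.3]), 7821, [[-7.0, 3.0], [141.0, -7.0], [148.0, 98.0], [0.0, 108.0]])
 (array([252.1, 108.1]), 275, [[239.0, 111.0], [243.0, 98.0], [265.0, 105.0], [261.0, 118.0]])
 (array([291.9, 122.5]), 78, [[287.0, 119.0], [297.0, 119.0], [297.0, 126.0], [287.0, 126.0]])
 (array([215.8, 185.3]), 80, [[209.0, 184.0], [214.0, 179.0], [223.0, 188.0], [218.0, 192.0]])
 (array([288. , 250.8]), 195, [[278.0, 247.0], [284.0, 240.0], [300.0, 256.0], [293.0, 262.0]])
yellow
 (array([233.3, 184. ]), 162, [[222.0, 182.0], [245.0, 177.0], [247.0, 185.0], [225.0, 191.0]])
wrist [[0.398, -0.872, -0.284, 0.341], [-0.917, -0.379, -0.122, -0.586], [-0.001, 0.309, -0.951, 0.372], [0.0, 0.0, 0.0, 1.0]] 61.04236637216077
blue
yellow
[ 0.26815012 -0.61896827  0.23056676] [-6.58462600e-04  9.79184506e-01  2.02971026e-01 -1.77411555e-04] 0.15 0.0187
```

View pics/sc.png

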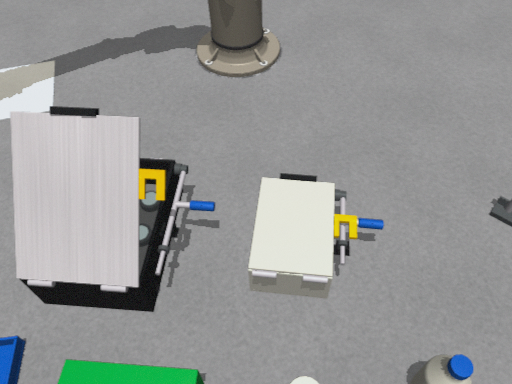

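View pics/sd.png

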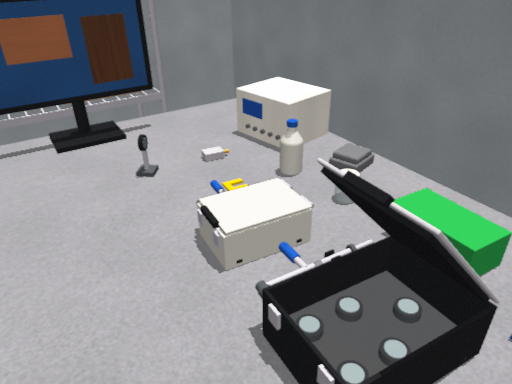

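The black case is at image left in the scene view, with its handle at (202,205), rod pivot knob at about (181,169) and rod tip at about (160,272). The lid slot is the yellow U at (152,182). The white case's handle is at (370,223). The side view shows the black handle at (288,251) and its rod from (265,287) to (372,242).

Run:
```python
from h import *
S=r.get_calibration('scene');D=r.get_calibration('side')
print('handle tri',tri(S,(201.7,205.4),D,(288,250.8)),'plane',onz(S,(201.7,205.4),.086),onz(D,(288,250.8),.086))
print('ends S',onz(S,(190,205),.086),onz(S,(214,206),.086))
a,b=onz(S,(181,172),.084),onz(S,(160,271),.086); d=b-a
print('rod S',a,b,np.degrees(np.arctan2(d[1],d[0])),np.linalg.norm(d))
a,b=onz(D,(270,285),.084),onz(D,(371,243),.088); d=b-a
print('rod D',a,b,np.degrees(np.arctan2(d[1],d[0])),np.linalg.norm(d))
for uv in ((139,168),(165,168),(165,200),(139,200)): print('slot',onz(S,uv,.225))
print('spare',onz(S,(370.5,223.2),.064))
s=r.get_state(); print(s['contact_force'])
```

```text
handle tri (array([ 0.59542577, -0.01532043,  0.08564553]), np.float64(0.0037294648996689748)) plane [ 0.59718334 -0.0165052   0.086     ] [ 0.59438732 -0.01379251  0.086     ]
ends S [ 0.59695012 -0.03828138  0.086     ] [0.59783035 0.0063743  0.086     ]
rod S [ 0.5172004  -0.06790246  0.084     ] [ 0.73219564 -0.06901204  0.086     ] -0.29569764742871396 0.21500741314158103
rod D [ 0.52114998 -0.06660377  0.084     ] [ 0.72988445 -0.07842233  0.088     ] -3.240632141503631 0.2091070462337699
slot [ 0.62613391 -0.09347615  0.225     ]
slot [ 0.62497446 -0.05269225  0.225     ]
slot [ 0.68620172 -0.04169637  0.225     ]
slot [ 0.68737493 -0.08023167  0.225     ]
spare [0.61205736 0.29441144 0.064     ]
[-0.08075449 -0.2062249   0.40117084]
```

```bash
python3 -m pendant '[[0.085,0,0,-0.03,-0.14],[0.085,0,0,-0.07,-0.28],[0.085,0,0,-0.11,-0.42],[0.085,0,0,-0.15,-0.56],[0.085,0,0,-0.15,-0.70]]' 20
cat >> h.py <<'E'
from scipy.spatial.transform import Rotation as R
def totool(p,yaw=None):
    s=r.get_state(); M=R.from_quat(np.r_[s['tcp_rot'][1:],s['tcp_rot'][:1]]).as_matrix()
    x=np.degrees(np.arctan2(M[1,0],M[0,0]))
    print('pos',s['tool_pos'].round(4),'yaw',x.round(2),'clock',s['clock'],'shift',(M.T@(np.array(p)-s['tool_pos'])).round(4),'turn',None if yaw is None else -np.radians(yaw-x).round(4))
E
python3 -c "
from h import *
totool([.585,0,.38],88.5)"
```

```text
clock: 0.65
tool_pos: [0.2693, -0.6214, 0.3883]
tcp_rot: [0.005, 0.849, 0.529, -0.0]
contact_force: [0.2, 0.1, -0.3]
gripper_width: 0.99
gripper_force: 0.0
pos [ 0.2693 -0.6214  0.3883] yaw 63.83 clock 0.65 shift [0.697  0.0093 0.004 ] turn -0.4305
```

```bash
python3 -m pendant '[[0.085,0.045,0,0,0],[0.085,0.09,0,0,0],[0.085,0.135,0,0,0],[0.085,0.18,0,0,0],[0.085,0.225,0,0,0]]' | head -2
python3 -m pendant '[[0.085,0.045,0,0,0],[0.085,0.09,0,0,0],[0.085,0.135,0,0,0],[0.085,0.18,0,0,0],[0.085,0.225,0,0,0]]' | head -2
python3 -m pendant '[[0.085,0.045,0,0,-0.08],[0.085,0.09,0,0,-0.16],[0.085,0.135,0,0,-0.24],[0.085,0.18,0,0,-0.32],[0.085,0.22,0,0,-0.4]]'
python3 - <<'E'
from h import *
totool([.596,-.0015,.067],88.5)
im,c=grab('wrist','w1.png')
for k in('blue','yellow'): print(k,*blobs(im,k),sep='\n ')
for b in blobs(im,'blue'): print(onz(c,b[0],.0855))
E
```

```text
clock: 1.15
tool_pos: [0.369, -0.4161, 0.3811]
clock: 1.65
tool_pos: [0.4692, -0.2148, 0.3813]
clock: 2.15
tool_pos: [0.5674, -0.0174, 0.3812]
tcp_rot: [-0.0, 0.727, 0.686, 0.0]
contact_force: [0.3, -0.9, -0.5]
gripper_width: 0.996
gripper_force: 0.0
pos [ 0.5674 -0.0174  0.3812] yaw 86.68 clock 2.15 shift [0.0175 0.0276 0.3142] turn -0.0317
blue
 (array([278.5, 148.8]), 399, [[273.0, 132.0], [284.0, 132.0], [284.0, 165.0], [273.0, 165.0]])
 (array([450.8, 299.1]), 2780, [[406.0, 286.0], [479.0, 272.0], [489.0, 324.0], [416.0, 338.0]])
yellow
 (array([347.3, 221.7]), 995, [[332.0, 247.0], [337.0, 194.0], [366.0, 197.0], [360.0, 250.0]])
[ 0.59587808 -0.0146319   0.0855    ]
[ 0.85787647 -0.2680689   0.0855    ]
```

View pics/w1.png

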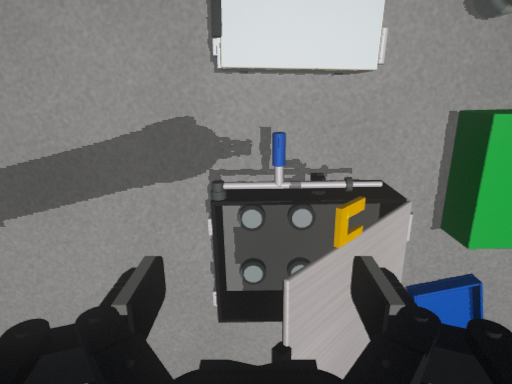

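Wrist view: the black handle is at (278,149), the rod runs from (220,186) to (382,184), and the slot U spans (332–366, 194–250) with its mouth towards +x. The handle position agrees with the first fix.

Run:
```python
from h import *
S=r.get_calibration('scene');W=r.get_calibration('wrist')
print(tri(S,(165,169),W,(337,208)), tri(S,(164,200),W,(365,198)))
totool([.582,.0,.2],88.5)
totool([.582,.0,.067],88.5)
```

```text
(array([ 0.6416981 , -0.04132946,  0.24080191]), np.float64(0.010531001866791664)) (array([ 0.67715316, -0.04273593,  0.21056943]), np.float64(0.009797202675023051))
pos [ 0.569  -0.0098  0.3811] yaw 87.39 clock 2.2 shift [0.0094 0.0124 0.1811] turn -0.0193
pos [ 0.569  -0.0098  0.3811] yaw 87.39 clock 2.2 shift [0.0088 0.0122 0.3141] turn -0.0193
```

```bash
python3 -m pendant '[[0.085,0,0.005,0.03,0],[0.085,0,0.01,0.06,0],[0.085,0,0.012,0.1,0],[0.085,0,0.012,0.13,0],[0.085,0,0.012,0.13,0]]'
python3 -c "
from h import *
totool([.585,.0,.067],88.5)"
```

```text
clock: 2.7
tool_pos: [0.5759, -0.0212, 0.2467]
tcp_rot: [-0.003, 0.729, 0.685, -0.003]
contact_force: [-0.3, -0.6, -0.0]
gripper_width: 0.997
gripper_force: 0.0
pos [ 0.5759 -0.0212  0.2467] yaw 86.43 clock 2.7 shift [0.0219 0.0094 0.1797] turn -0.0362
```

```bash
python3 -m pendant '[[0.085,0.01,0.005,0,-0.02],[0.085,0.02,0.008,0,-0.036],[0.085,0.02,0.008,0.0,-0.036],[0.085,0.02,0.008,0.0,-0.036]]' | head -2
python3 -c "
from h import *
totool([.585,.0,.067],88.5)"
```

```text
clock: 3.1
tool_pos: [0.589, -0.0, 0.2527]
pos [ 0.589  -0.      0.2527] yaw 88.58 clock 3.1 shift [-1.000e-04 -4.400e-03  1.857e-01] turn 0.0014
```

```bash
python3 -m pendant '[[0.085,0,-0.003,0.04,0],[0.085,0,-0.003,0.08,0],[0.085,0,-0.003,0.12,0],[0.085,0,-0.003,0.12,0],[0.085,0,-0.003,0.12,0]]'
python3 - <<'E'
from h import *
totool([.596,-.001,.067],88.5)
grab('wrist','w2.png')
E
```

```text
clock: 3.6
tool_pos: [0.5855, -0.0009, 0.1322]
tcp_rot: [-0.0, 0.716, 0.698, -0.0]
contact_force: [-0.7, 0.9, -0.0]
gripper_width: 0.996
gripper_force: 0.0
pos [ 0.5855 -0.0009  0.1322] yaw 88.5 clock 3.6 shift [0.0002 0.0105 0.0652] turn -0.0
```

View pics/w2.png

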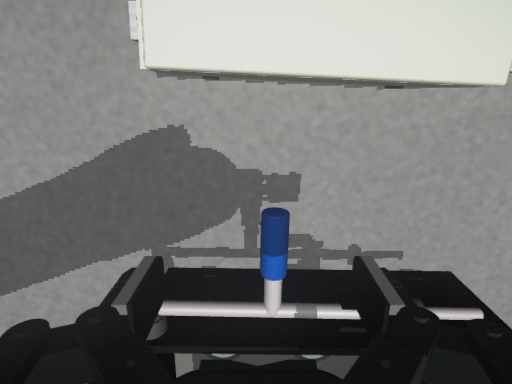

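The handle lies between the open fingers at (275,243), slightly to the +x side as planned. I'll descend and close.

```bash
python3 -m pendant '[[0.085,0,0,0.03,0],[0.085,0,0.005,0.065,0],[0.085,0,0.01,0.065,0],[0.03,0,0.01,0.065,0],[0.018,0,0.01,0.065,0]]' 40
python3 -m pendant '[[0.01,0,0,0,0],[0.01,0,0,0,0],[0.01,0,0,0,0],[0.01,0,0,0,0]]' 40
python3 -c "
from h import *
totool([.596,-.001,.067],88.5)"
```

```text
clock: 4.15
tool_pos: [0.5972, -0.0008, 0.0691]
tcp_rot: [0.001, 0.716, 0.698, 0.002]
contact_force: [0.3, 0.1, 0.4]
gripper_width: 0.69
gripper_force: 0.0
clock: 4.55
tool_pos: [0.5962, -0.0011, 0.0672]
tcp_rot: [0.001, 0.716, 0.698, 0.001]
contact_force: [2.2, -0.9, 2.1]
gripper_width: 0.196
gripper_force: 38.9
pos [ 0.5962 -0.0011  0.0672] yaw 88.49 clock 4.55 shift [ 0.0001 -0.0002  0.0002] turn -0.0002
```

Gripped. Now swing along the 85 mm arc.

```bash
python3 -m pendant '[[0.01,0,0,-0.0044,0],[0.01,0,-0.001,-0.0118,0],[0.01,0,-0.003,-0.019,0],[0.01,0,-0.005,-0.026,0],[0.01,0,-0.005,-0.026,0]]' 40
python3 - <<'E'
from h import *
im,c=grab('side','s2.png'); print(blobs(im,'blue'),blobs(im,'yellow'))
totool([.591,-.001,.093])
E
```

```text
clock: 5.05
tool_pos: [0.5925, -0.0009, 0.0939]
tcp_rot: [0.002, 0.716, 0.698, 0.002]
contact_force: [5.2, 0.3, 2.0]
gripper_width: 0.193
gripper_force: 39.8
[(array([67. , 54.4]), 7852, [[-14.0, 4.0], [134.0, -16.0], [148.0, 89.0], [-0.0, 109.0]]), (array([251.1, 107.8]), 244, [[239.0, 111.0], [243.0, 98.0], [263.0, 105.0], [259.0, 118.0]]), (array([215.8, 185.2]), 79, [[209.0, 183.0], [215.0, 179.0], [222.0, 188.0], [217.0, 192.0]]), (array([288.3, 241.5]), 156, [[277.0, 238.0], [284.0, 231.0], [298.0, 246.0], [292.0, 252.0]])] [(array([233.3, 184. ]), 158, [[222.0, 182.0], [245.0, 177.0], [247.0, 185.0], [225.0, 191.0]])]
pos [ 0.5926 -0.0009  0.0938] yaw 88.49 clock 5.1 shift [-0.0001 -0.0016  0.0008] turn None
```

View pics/s2.png

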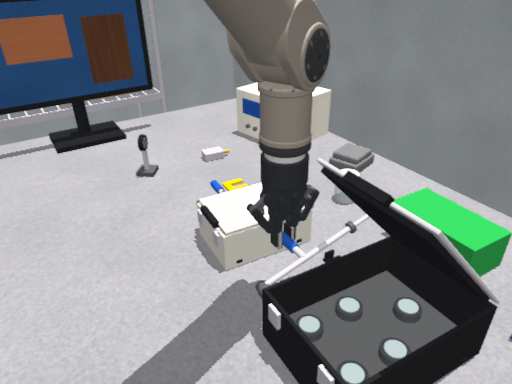

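The rod is out of its clip: its tip is at about (368,217), roughly 20° up, and the arm is clear of the lid. Continue the arc to 40°.

```bash
python3 -m pendant '[[0.01,0,-0.003,-0.007,0],[0.01,0,-0.006,-0.0134,0],[0.01,0,-0.01,-0.0197,0],[0.01,0,-0.0147,-0.0256,0],[0.01,0,-0.0147,-0.0256,0]]' 40
python3 - <<'E'
from h import *
for n in('scene','side'):
    im,c=grab(n,n+'3.png'); print(blobs(im,'yellow'))
a=cv2.imread('pics/scene3.png')[110:300,60:300];b=cv2.imread('pics/side3.png')[120:310,230:470]
cv2.imwrite('pics/c3.png',cv2.resize(np.hstack([a,b]),None,fx=1.66,fy=1.66,interpolation=cv2.INTER_CUBIC))
E
```

```text
clock: 5.6
tool_pos: [0.5804, -0.0003, 0.1211]
tcp_rot: [0.003, 0.716, 0.698, 0.004]
contact_force: [9.1, -0.2, 5.7]
gripper_width: 0.194
gripper_force: 39.9
[(array([152.5, 181.8]), 605, [[139.0, 168.0], [165.0, 168.0], [165.0, 200.0], [139.0, 200.0]]), (array([345.4, 224.8]), 410, [[334.0, 214.0], [357.0, 214.0], [357.0, 238.0], [334.0, 238.0]])]
[(array([233.3, 184. ]), 158, [[222.0, 182.0], [245.0, 177.0], [247.0, 185.0], [225.0, 191.0]])]
```

View pics/c3.png

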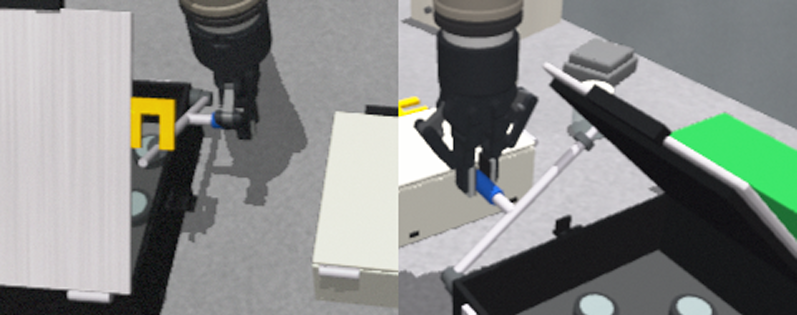

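Run:
```python
from h import *
S=r.get_calibration('scene')
for th in(36,40):
    z=.084+.228*np.sin(np.radians(th)); print('tip',onz(S,(146.7,206),z), 'exp x',.511+.228*np.cos(np.radians(th)),z)
D=r.get_calibration('side')
print('tip tri',tri(S,(146.7,206),D,(230+600/1.66,120+128/1.66)))
for z in(.205,.21,.215): print('mouth',onz(S,(152.2,199),z))
print('closed end inner',onz(S,(152.2,110+113/1.66),.23))
```

```text
tip [ 0.69294056 -0.0691954   0.21801504] exp x 0.695455874717488 0.21801503752268386
tip [ 0.70161093 -0.06454063  0.23055558] exp x 0.685658133031127 0.23055557500853097
tip tri (array([ 0.75605551, -0.19268716,  0.2647638 ]), np.float64(0.28418963466467245))
mouth [ 0.67065075 -0.06822379  0.205     ]
mouth [ 0.67422982 -0.06642122  0.21      ]
mouth [ 0.6778089  -0.06461865  0.215     ]
closed end inner [ 0.64952518 -0.0669225   0.23      ]
```

The crop shows the tip at the slot's mouth, laterally in line (y about -0.068 against -0.067), with the rod about 37° up. Continue in smaller steps, watching the force.

```bash
python3 -m pendant '[[0.01,0,-0.0018,-0.0024,0],[0.01,0,-0.0038,-0.0046,0],[0.01,0,-0.0057,-0.0068,0],[0.01,0,-0.0057,-0.0068,0]]' 40
python3 -m pendant '[[0.01,0,-0.0020,-0.0022,0],[0.01,0,-0.003,-0.0032,0],[0.01,0,-0.003,-0.0032,0]]' 40
python3 - <<'E'
from h import *
for n in('scene','side'): im,c=grab(n,n+'4.png'); print(blobs(im,'yellow')[0])
a=cv2.imread('pics/scene4.png')[140:240,120:240];b=cv2.imread('pics/side4.png')[150:300,250:430]
cv2.imwrite('pics/c4.png',np.hstack([cv2.resize(a,(396,330),interpolation=2),cv2.resize(b,(396,330),interpolation=2)]))
E
```

```text
clock: 6.1
tool_pos: [0.5757, -0.0002, 0.1278]
tcp_rot: [0.004, 0.716, 0.698, 0.005]
contact_force: [10.4, -0.5, 4.6]
gripper_width: 0.19
gripper_force: 39.5
clock: 6.4
tool_pos: [0.5731, -0.0001, 0.1312]
tcp_rot: [0.004, 0.716, 0.698, 0.005]
contact_force: [12.3, 0.3, 5.5]
gripper_width: 0.192
gripper_force: 39.2
(array([152.7, 181.8]), 600, [[139.0, 168.0], [165.0, 168.0], [165.0, 200.0], [139.0, 200.0]])
(array([232.9, 184. ]), 151, [[222.0, 182.0], [242.0, 177.0], [245.0, 186.0], [225.0, 191.0]])
```

View pics/c4.png

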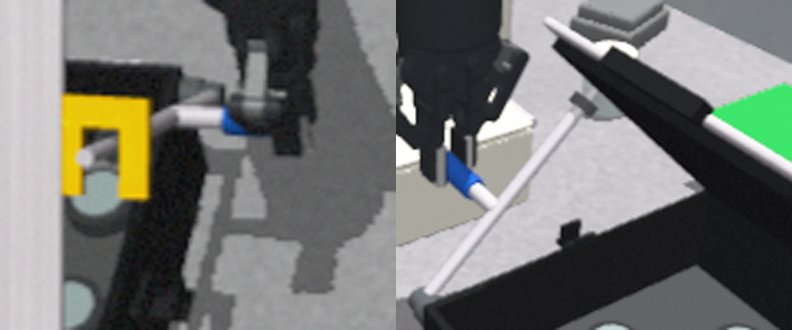

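The tip, at about (146,188), is now inside the U, between its arms. I'll work out the angle still to go.

Run:
```python
from h import *
S=r.get_calibration('scene')
for th in(38,40,42,44,46,48):
    t=np.radians(th); p=lambda L:[.511+L*np.cos(t),-.068,.084+L*np.sin(t)]
    print(th,'tip',proj(S,p(.228)).round(1),'neck',proj(S,p(.201)).round(1))
```

```text
38 tip [146.8 202.3] neck [152.1 197.3]
40 tip [146.6 197. ] neck [151.9 192.8]
42 tip [146.4 191.7] neck [151.7 188.3]
44 tip [146.2 186.4] neck [151.6 183.8]
46 tip [146.1 181. ] neck [151.6 179.2]
48 tip [146.1 175.5] neck [151.5 174.6]
```

```bash
python3 -m pendant '[[0.01,0,0,-0.0020,0],[0.01,0,-0.001,-0.0032,0],[0.01,0,-0.001,-0.0032,0]]' 40 | sed -n '1,4p'
python3 -m pendant '[[0.01,0,-0.0010,-0.0012,0],[0.01,0,-0.0018,-0.002,0],[0.01,0,-0.0018,-0.002,0]]' 40| sed -n '1,4p'
python3 - <<'E'
from h import *
for n in('scene','side'): im,c=grab(n,n+'5.png'); print(blobs(im,'yellow')[0])
a=cv2.imread('pics/scene5.png')[140:240,120:240];b=cv2.imread('pics/side5.png')[150:300,250:430]
cv2.imwrite('pics/c5.png',np.hstack([cv2.resize(a,(396,330),interpolation=2),cv2.resize(b,(396,330),interpolation=2)]))
E
```

```text
clock: 6.8
tool_pos: [0.5711, -0.0, 0.1336]
tcp_rot: [0.003, 0.716, 0.698, 0.005]
contact_force: [12.5, -0.6, 0.4]
clock: 7.1
tool_pos: [0.5709, 0.0, 0.134]
tcp_rot: [0.004, 0.716, 0.698, 0.006]
contact_force: [23.2, 0.5, -19.8]
(array([152.7, 181.9]), 594, [[139.0, 168.0], [165.0, 168.0], [165.0, 200.0], [139.0, 200.0]])
(array([231.7, 183.6]), 127, [[222.0, 182.0], [241.0, 177.0], [244.0, 186.0], [225.0, 191.0]])
```

View pics/c5.png

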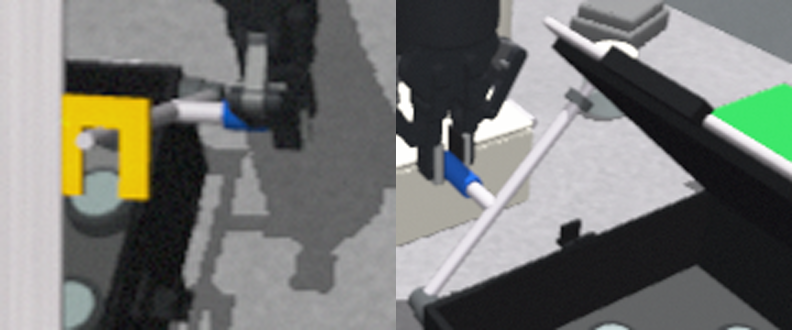

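Force jumped to about 30 N along the swing and the tip stopped at (145,182), about 45.5° up, so the neck is home against the slot's end. I'll relax, release and back out sideways.

```bash
python3 -m pendant '[[0.01,0,0.0015,0.0017,0],[0.01,0,0.0015,0.0017,0]]' 20 | sed -n '1,4p'
python3 -m pendant '[[0.04,0,0,0,0],[0.085,0,0,0,0],[0.085,0,0,0,0],[0.085,0,0,0,0],[0.085,0,0,0,0]]' 20 
python3 -m pendant '[[0.085,0.015,0,0,0],[0.085,0.03,0,0,0],[0.085,0.05,0,-0.01,0],[0.085,0.06,0,-0.04,0],[0.085,0.06,0,-0.08,0]]'
python3 -m pendant '[[0.085,0,0,-0.04,0],[0.085,0,0,-0.06,0],[0.085,0,0,-0.06,0],[0.085,0,0,-0.06,0]]'
python3 - <<'E'
from h import *
for n in('scene','side'): im,c=grab(n,n+'6.png'); print(*blobs(im,'yellow'),*blobs(im,'blue'),sep='\n')
a=cv2.imread('pics/scene6.png')[140:240,120:240];b=cv2.imread('pics/side6.png')[150:300,250:430]
cv2.imwrite('pics/c6.png',np.hstack([cv2.resize(a,(396,330),interpolation=2),cv2.resize(b,(396,330),interpolation=2)]))
E
```

```text
clock: 7.4
tool_pos: [0.5711, 0.0, 0.1336]
tcp_rot: [0.003, 0.716, 0.698, 0.005]
contact_force: [13.0, -0.1, -2.3]
clock: 7.9
tool_pos: [0.565, -0.0003, 0.1312]
tcp_rot: [-0.0, 0.716, 0.698, -0.0]
contact_force: [-0.0, 0.2, -0.9]
gripper_width: 0.988
gripper_force: 0.0
clock: 8.4
tool_pos: [0.5655, 0.0643, 0.2117]
tcp_rot: [-0.002, 0.714, 0.7, -0.001]
contact_force: [1.1, 0.3, -0.7]
gripper_width: 0.993
gripper_force: 0.0
clock: 8.8
tool_pos: [0.5669, 0.0613, 0.272]
tcp_rot: [0.0, 0.716, 0.699, 0.0]
contact_force: [-0.8, 0.6, -0.8]
gripper_width: 0.997
gripper_force: 0.0
(array([152.7, 181.9]), 595, [[139.0, 168.0], [165.0, 168.0], [165.0, 200.0], [139.0, 200.0]])
(array([345.4, 224.8]), 410, [[334.0, 214.0], [357.0, 214.0], [357.0, 238.0], [334.0, 238.0]])
(array([199.7, 174.6]), 238, [[187.0, 170.0], [212.0, 170.0], [212.0, 179.0], [187.0, 179.0]])
(array([370.4, 223.2]), 224, [[358.0, 227.0], [359.0, 218.0], [383.0, 220.0], [383.0, 229.0]])
(array([ 10.2, 358.7]), 992, [[-0.0, 336.0], [24.0, 336.0], [24.0, 383.0], [0.0, 383.0]])
(array([460. , 366.8]), 499, [[448.0, 354.0], [472.0, 354.0], [472.0, 379.0], [448.0, 379.0]])
(array([233.2, 184. ]), 161, [[222.0, 182.0], [245.0, 177.0], [247.0, 185.0], [225.0, 191.0]])
(array([66.9, 54.3]), 7847, [[-14.0, 4.0], [134.0, -16.0], [148.0, 89.0], [0.0, 109.0]])
(array([252.5, 108.6]), 261, [[240.0, 111.0], [245.0, 98.0], [266.0, 105.0], [261.0, 118.0]])
(array([291.9, 122.5]), 78, [[287.0, 119.0], [297.0, 119.0], [297.0, 126.0], [287.0, 126.0]])
(array([215.8, 185.2]), 79, [[209.0, 183.0], [215.0, 179.0], [222.0, 188.0], [217.0, 192.0]])
(array([276.3, 227.5]), 208, [[266.0, 224.0], [272.0, 217.0], [288.0, 233.0], [282.0, 240.0]])
```

View pics/c6.png

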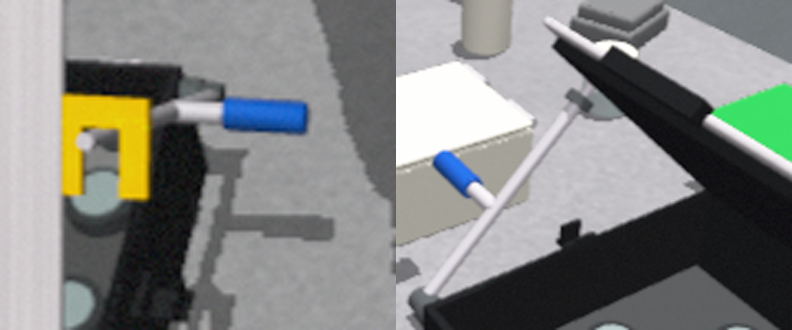

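The released rod stays put with its tip at (145,183), in the slot. The lid and the spare handle at (370,223) have not moved, and the robot is clear.

```bash
python3 -c "
from workcell import r
print(r.close_job())"
```

```text
the job is handed in; nothing more can be done
None
```

The black case's prop rod was swung up until the slot's end stopped it (about 45° up), then released; the last picture shows it still in the yellow slot, with the white case's rod unmoved and the robot clear, and I handed the job in at about 9 s (no verdict was returned).

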